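# Put the dressing supplies back in their trays

### The job

On the small desk in front of you, pick the four dressing supplies (dropper bottle, iodine bottle, roll of plaster, cotton jar) out of the other clutter and set each one down flat, inside the rim of its own round tray: the widest thing goes in the widest tray, the next widest in the next, and so on down to the slim dropper bottle in the smallest. Do not let a bottle or the jar fall over on the way, and leave the eraser and the pen lying where they are.

Things in the scene. Friction and masses are not known exactly. Their poses are not given: they have to be found in the camera images.
- dropper_bottle: small brown glass dropper bottle with a grey rubber teat, standing on the desk: body 25 mm in diameter up to 50 mm height, teat and cap 18 mm in diameter above, 80 mm high in all, about 30 g. Grasp the body. Origin: centre of its underside; z up along its axis
- iodine_bottle: larger brown glass bottle with a pale label and a black dropper cap, standing on the desk: body 34 mm in diameter up to 65 mm height, tapering to the narrower cap above, 102 mm high in all, about 90 g. Grasp the body. Origin: centre of its underside; z up along its axis
- plaster_roll: skin-coloured roll of sticking plaster lying flat on the desk: 52 mm in diameter, 25 mm high, about 30 g. Origin: centre of its underside; z up along its axis
- cotton_jar: round glass jar of cotton balls with a steel lid (fixed on), standing on the desk: body 66 mm in diameter up to 96 mm height, lid and knob above to 121 mm, about 260 g. Grasp the body. Origin: centre of its underside; z up along its axis
- tray_smallest: round shallow steel tray with a dark rubber inlay, fixed to the desk; inside diameter 41 mm, outside 47 mm, rim top 11 mm and inner floor 3 mm above the desk. Origin: centre of its underside, on the desk; z up. It is for the dropper bottle (the smallest of the four trays)
- tray_second: round shallow steel tray with a dark rubber inlay, fixed to the desk; inside diameter 54 mm, outside 60 mm, rim top 11 mm and inner floor 3 mm above the desk. Origin: centre of its underside, on the desk; z up. It is for the iodine bottle (the second smallest of the four trays)
- tray_third: round shallow steel tray with a dark rubber inlay, fixed to the desk; inside diameter 72 mm, outside 78 mm, rim top 11 mm and inner floor 3 mm above the desk. Origin: centre of its underside, on the desk; z up. It is for the plaster roll (the second largest of the four trays)
- tray_largest: round shallow steel tray with a dark rubber inlay, fixed to the desk; inside diameter 90 mm, outside 96 mm, rim top 11 mm and inner floor 3 mm above the desk. Origin: centre of its underside, on the desk; z up. It is for the cotton jar (the largest of the four trays)
- eraser: white and blue eraser lying loose among the things, 20 x 42 x 13 mm; leave it alone. Origin: centre of its underside; y along its length
- pen: white and blue ball pen lying loose among the things, 9 mm thick and 142 mm long; leave it alone. Origin: on its underside near mid-length; y along its length
Not all that is in view belongs to the job. What is shaped like the iodine_bottle but blue or yellow is not meant.

How it is judged:
By the outcome, as a careful person would: the job done as asked, in the order asked, and still so for the second after the job is handed in, with the robot touching nothing.
It also fails if it takes over 115 s, if anything falls off the work surface, if the arm or the gripper's body presses on something with over 40 N, if the wrist force passes 120 N, or if a joint passes its speed limit or range.

### The arm

A 6-joint arm with a two-finger parallel gripper is mounted at the origin on a cart in front of the work surface, level with it; the furniture and walls round the work are solid. World frame = base frame: x ahead of the robot, y to its left, z up, the work surface at z = 0. Lengths are in m, angles in degrees, forces in N, time in s.
With the tool pointing down it reaches from about 0.3 to 0.75 m from the base axis. Payload 8.5 kg.
Tool frame: the origin (TCP) lies on the centre line of the jaws, within the pads' length; the fingertips stand tips_ahead ahead of it and the grasp point (between the pads) lies 3 mm ahead of it (tips_ahead is the distance from the TCP to the fingertips, in m); z points along the fingers, y is the line along which they close (so a half turn about z gives the same grasp; the last joint's range is limited). The gripper opens to 85 mm and grips with 20 to 120 N. Pads are 22 mm wide; open, the fingers measure 114 mm over their backs; the gripper's body (76 mm by 85 mm) begins 54 mm behind the grasp point. The pads swing forward as they close: fully open they stand 13 mm farther back than shut.
Start: joints at [-88.539, 21.807, 74.336, -0, 83.858, -12.336], TCP at [0.131, -0.534, 0.253] pointing down, gripper open.
Joint ranges: [-178.18, 178.18], [-50.72, 133.34], [12.68, 142.11], [-81.47, 261.47], [9.98, 163.14], [-165.26, 165.26]. Speed limits (degrees/s): [136.94, 136.94, 180, 180, 180, 180].

### API

Orientations are given as a 3x3 rotation matrix whose columns are the frame's x, y, z axes.
In Python, from rig import observe, get_image, close_job, tips_ahead gives the robot as it stands.
- The arm moves only by the tool tcp_steps, called after "Emit:" in YAML: its name, and indented under it one key for each argument. Schema: {"type":"object","properties":{"segments":{"type":"array","items":{"type":"array","items":{"type":"array","items":{"type":"number"},"minItems":5,"maxItems":5},"minItems":1,"maxItems":10},"minItems":1,"maxItems":1},"grip_n":{"type":"number"},"only":{"type":"string"},"quiet":{"type":"boolean"},"lines":{"type":"string"}},"required":["segments"],"additionalProperties":false}. segments is a list that holds a single list of rows (three levels of brackets), with 1 to 10 rows, each of 5 numbers: dx, dy, dz in shares of the most that a row can go, 1 being 50 mm, then a turn about the tool's z in fractions of the full range, 1 being 60 degrees, then the finger opening in m; each row shifts and turns the commanded pose from where the row before left it, along the tool's axes as they then stand; what a row does not reach is not made up. A row lasts 1/10 s, in which the tool goes at most 0.05 m and 8.59 degrees, less where a joint would pass 70% of its speed; a pose out of reach is approached as far as the arm can. The fingers move at their own pace and stop on an object; grip_n is the grip in N (left out, the last holds). Time passes only in rows, so rows that do not move let the fingers close. The tool returns the time, the measured TCP pose, the force, the opening and the grip force at its end. only (a regular expression) keeps the lines of the reply that match it, lines (a string "A,B") keeps lines A to B, and quiet returns only ok. Input that does not fit is refused with a message, and nothing moves.
- observe(): the state, without advancing time (a new reading comes with each control period).
- get_image(name): name is "scene" or "top"; returns a dict with "pixels" (384x512x3 uint8, red, green, blue), "depth" (384x512 float32, m along the optical axis (not along the pixel's ray), 0 where there is no reading), "K" (3x3 intrinsics, pixels), "extrinsics" (4x4, takes a point from world to camera coordinates). Camera axes: x right, y down, z forward; pixel columns grow to the right and rows downward; lengths in m; the calibration is good to about 2 mm. A picture is of the moment at which its call begins.
- close_job(): hands the job in; it is judged then, once.
The state is a dict: "time_s": time; "q": joint angles; "qvel": joint speeds; "joint_efforts": joint torques, N m; "position": TCP position; "tool_rot": TCP orientation; "ft_force": force on the tool from outside, world axes, zero at the start; "wrist_torque": the same for the moment, N m; "grip_width": finger opening in m; "gripper_force": force on a finger pad.
Only numpy, scipy, OpenCV 4.12 (cv2) and the standard library are available. Lean on these libraries where they do the work, as an engineer would, in place of code of your own. Each camera call takes 0.05 s, during which the arm holds its last target. There are 200 camera calls.

## Working session

There is one attempt and no reset: what is moved stays moved. The work goes in short steps, Python scripts to look and compute and a tool call to move; the robot and the scene stay as the last step left them, time stands still between calls to the robot, and variables do not carry over. Pictures are saved under pics/ and viewed, at most 14 in all, crops included, and the job is handed in when it is done.

```bash
mkdir -p pics; ls; python3 - <<'E'
from rig import *
import cv2
print(observe(), tips_ahead)
for n in("scene","top"):
    d=get_image(n); cv2.imwrite(f"pics/{n}0.png",cv2.cvtColor(d["pixels"],cv2.COLOR_RGB2BGR)); print(d["K"],d["extrinsics"])
E
```

```text
pics
{'time_s': 0.0, 'q': array([-8.85394581e+01,  2.18393126e+01,  7.43860300e+01,  2.50624321e-03,
        8.38572266e+01, -1.23356565e+01]), 'qvel': array([ 0.06321835,  0.04717954, -0.06268775, -0.01756593, -0.04020765,
       -0.00759196]), 'joint_efforts': array([-1.59735200e-04, -4.48465204e+01, -2.31280947e+01, -1.11369347e-04,
        4.77186069e-03,  2.34035255e-06]), 'position': array([ 0.13116007, -0.53385692,  0.25271996]), 'tool_rot': array([[ 9.71151227e-01,  2.38464450e-01,  6.74534103e-06],
       [ 2.38464193e-01, -9.71150220e-01,  1.44174382e-03],
       [ 3.50355386e-04, -1.39854275e-03, -9.99998961e-01]]), 'ft_force': array([ 0.64288644,  0.40487799, -0.92659918]), 'wrist_torque': array([ 0.00092937, -0.03615511,  0.02006013]), 'gripper_force': 0.0, 'grip_width': 0.08536285200798707} 0.022
[[412.02701483   0.         263.45820998]
 [  0.         412.02701483 197.07052219]
 [  0.           0.           1.        ]] [[-0.66558156 -0.74627548 -0.00860729  0.35056264]
 [-0.410549    0.37573926 -0.83082461  0.23121695]
 [ 0.62325814 -0.54944783 -0.55646777  0.72700432]
 [ 0.          0.          0.          1.        ]]
[[489.98259156   0.         248.97676981]
 [  0.         489.98259156 195.61476552]
 [  0.           0.           1.        ]] [[-0.02579649 -0.99957351 -0.01368685  0.02870162]
 [-0.99637119  0.02681992 -0.08077836  0.5211762 ]
 [ 0.08111099  0.01155338 -0.99663811  1.00178747]
 [ 0.          0.          0.          1.        ]]
```

View pics/scene0.png

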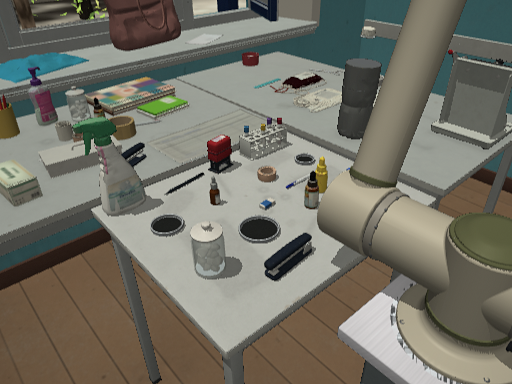

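View pics/top0.png

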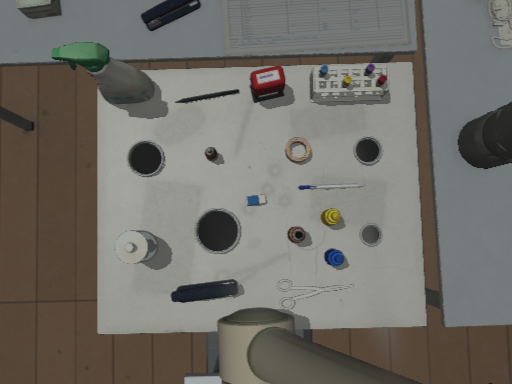

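The scene view shows the jar at (208,250), dropper at (214,192), iodine at (312,190), roll at (267,173). In the top view they are at jar (131,247), dropper (211,154), iodine (297,235) and roll (298,150). The trays there are at largest (218,231), third (146,158), second (368,151) and smallest (371,235). A yellow and a blue lookalike stand near the iodine bottle.

```bash
cat >h.py <<'E'
import numpy as np,cv2
from rig import *
def cloud(n):
    d=get_image(n);K,E=d["K"],d["extrinsics"];z=d["depth"]
    v,u=np.mgrid[:z.shape[0],:z.shape[1]]
    c=np.stack([(u-K[0,2])/K[0,0]*z,(v-K[1,2])/K[1,1]*z,z],-1)
    P=(c-E[:3,3])@E[:3,:3]; P[z==0]=np.nan
    return d,P
def ray(d,u,v,h):
    K,E=d["K"],d["extrinsics"];R=E[:3,:3];o=-R.T@E[:3,3]
    r=R.T@np.linalg.inv(K)@np.array([u,v,1.]);return (o+r*(h-o[2])/r[2])[:2]
E
python3 - <<'E'
from h import *
np.set_printoptions(precision=4,suppress=True)
d,P=cloud("top");ds,Ps=cloud("scene")
g=cv2.cvtColor(d["pixels"],cv2.COLOR_RGB2GRAY)
for n,(u,v,r) in dict(largest=(218,231,25),third=(146,158,21),second=(368,151,17),small=(371,235,14)).items():
    w=P[v-r:v+r+1,u-r:u+r+1].reshape(-1,3); k=w[(w[:,2]>.007)&(w[:,2]<.016)]
    (c,rr)=cv2.minEnclosingCircle((k[:,:2]*1000).astype(np.float32))
    print(n,"rim",len(k),np.array(c)/1000,rr,"ray",ray(d,u,v,.003),"floor z",np.nanmedian(P[v-3:v+4,u-3:u+4,2]))
obj=dict(jar=(131,247,30,66,96),drop=(211,154,12,25,50),iod=(297,235,16,34,65),roll=(298,150,20,52,25),yel=(332,217,14,34,65),blue=(335,257,14,34,65),eraser=(257,200,14,0,13))
for n,(u,v,r,D,H) in obj.items():
    w=P[v-r:v+r+1,u-r:u+r+1].reshape(-1,3);w=w[w[:,2]>.008];zm=np.percentile(w[:,2],97)
    t=w[w[:,2]>zm-.006];c,rr=cv2.minEnclosingCircle((t[:,:2]*1000).astype(np.float32))
    a=t[:,:2].mean(0)
    q=Ps.reshape(-1,3);q=q[(np.hypot(*(q[:,:2]-a).T)<.05)&(q[:,2]>.01)&(q[:,2]<H/1000-.005)]
    q=q[np.hypot(*(q[:,:2]-a).T)<max(D,40)/2000+.008]
    # least-squares circle of known radius on body points
    from scipy.optimize import least_squares
    s=least_squares(lambda c:np.hypot(*(q[:,:2]-c).T)-D/2000,a,loss='soft_l1',f_scale=.001).x if len(q)>5 and D else None
    print(n,"ztop",zm,"mean",a,"circ",np.array(c)/1000,rr,"scene fit",s,len(q))
E
```

```text
largest rim 273 [0.4515 0.0851] 48.15401840209961 ray [0.4499 0.0826] floor z 0.003517534022563245
third rim 225 [0.6096 0.2363] 39.53116226196289 ray [0.6101 0.2339] floor z 0.0036978356090676566
second rim 157 [ 0.6139 -0.2386] 30.48980140686035 ray [ 0.6119 -0.2412] floor z 0.0029038317205679247
small rim 112 [ 0.4349 -0.2372] 23.946062088012695 ray [ 0.4332 -0.2394] floor z 0.003031590684404209
jar ztop 0.11933553791318283 mean [0.4233 0.2427] circ [0.4234 0.2431] 9.140305519104004 scene fit [0.4235 0.2411] 1063
drop ztop 0.07842031900949942 mean [0.6113 0.093 ] circ [0.611  0.0934] 4.198641300201416 scene fit [0.6119 0.0906] 123
iod ztop 0.10003596603095855 mean [ 0.439  -0.0784] circ [ 0.4391 -0.0782] 6.9586100578308105 scene fit [ 0.4379 -0.0809] 254
roll ztop 0.027106447395770006 mean [ 0.6177 -0.0887] circ [ 0.6176 -0.0885] 26.138996124267578 scene fit [ 0.6143 -0.0903] 91
yel ztop 0.10068958078625742 mean [ 0.4733 -0.1497] circ [ 0.4738 -0.1502] 6.822648048400879 scene fit [ 0.4718 -0.1527] 180
blue ztop 0.10044915849851332 mean [ 0.3907 -0.1531] circ [ 0.3904 -0.1536] 7.022233486175537 scene fit None 0
eraser ztop 0.01581257774760745 mean [0.5138 0.0037] circ [0.514  0.0026] 21.2945556640625 scene fit None 0
```

The rows are not in the units I measure in: shifts go in shares of 50 mm and turns go in shares of 60 degrees. I convert before sending: -0.035 m is -0.7, 0.03 m is 0.6, 6.9 degrees is 0.115.

Emit:
tcp_steps:
  segments:
    - [[0,0,0,0.115,0.085],[0,0,0,0.115,0.085],[0.6,-0.7,0,0,0.085],[0.6,-0.7,0,0,0.085],[0.6,-0.7,0,0,0.085],[0.6,-0.7,0,0,0.085],[0.6,-0.7,0,0,0.085],[0.6,-0.7,0,0,0.085],[0.6,-0.7,0,0,0.085],[0,0,0,0,0.085]]
  grip_n: 30

```text
time_s: 1.2
position: [0.3434, -0.2853, 0.2535]
tool_rot: [[1.0, 0.006, 0.001], [0.006, -1.0, 0.001], [0.001, -0.001, -1.0]]
ft_force: [0.4, -0.6, 0.6]
grip_width: 0.0849
gripper_force: 0.0
```

Scaled: -0.048 m is -0.96, 0.008 m is 0.16.

Emit:
tcp_steps:
  segments:
    - [[0.16,-0.96,0,0,0.085],[0.16,-0.96,0,0,0.085],[0.16,-0.96,0,0,0.085],[0.16,-0.96,0,0,0.085],[0.16,-0.96,0,0,0.085],[0.16,-0.96,0,0,0.085],[0.16,-0.96,0,0,0.085],[0.16,-0.96,0,0,0.085],[0.16,-0.96,0,0,0.085],[0.16,-0.96,0,0,0.085]]

```text
time_s: 2.2
position: [0.4214, 0.1926, 0.2534]
tool_rot: [[1.0, -0.0, 0.0], [-0.0, -1.0, -0.0], [0.0, 0.0, -1.0]]
ft_force: [0.8, -1.2, 0.7]
grip_width: 0.0848
gripper_force: 0.0
```

Scaled: 0.035 m is 0.7, -0.025 m is -0.5.

Emit:
tcp_steps:
  segments:
    - [[0.05,-0.5,0,0,0.085],[0,-0.5,0,0,0.085],[0,0,0,0,0.085],[0,0,0.7,0,0.085],[0,0,0.7,0,0.085],[0,0,0.7,0,0.085],[0,0,0.7,0,0.085],[0,0,0.4,0,0.085],[0,0,0.32,0,0.085],[0,0,0,0,0.085]]

```text
time_s: 3.2
position: [0.4231, 0.2395, 0.0757]
tool_rot: [[1.0, -0.001, -0.004], [-0.001, -1.0, -0.001], [-0.004, 0.001, -1.0]]
ft_force: [0.6, -0.5, -0.0]
grip_width: 0.0849
gripper_force: 0.0
```

Emit:
tcp_steps:
  segments:
    - [[0,0,0,0,0.06],[0,0,0,0,0.06],[0,0,0,0,0.06],[0,0,0,0,0.06],[0,0,0,0,0.06],[0,0,0,0,0.06]]
  grip_n: 35

```text
time_s: 3.8
position: [0.4244, 0.2408, 0.0786]
tool_rot: [[1.0, 0.0, 0.003], [0.0, -1.0, 0.0], [0.003, -0.0, -1.0]]
ft_force: [-1.0, -1.8, 7.0]
grip_width: 0.0639
gripper_force: 38.9
```

Scaled: -0.03 m is -0.6, 0.026 m is 0.52.

Emit:
tcp_steps:
  segments:
    - [[0,0,-0.4,0,0.06],[0,0,-0.6,0,0.06],[0.08,0.52,0,0,0.06],[0.12,0.6,0,0,0.06],[0.12,0.6,0,0,0.06],[0.12,0.6,0,0,0.06],[0.1,0.52,0,0,0.06],[0,0.26,0,0,0.06],[0,0,0,0,0.06],[0,0,0,0,0.06]]

```text
time_s: 4.8
position: [0.4503, 0.0864, 0.1274]
tool_rot: [[1.0, -0.0, -0.0], [-0.0, -1.0, 0.0], [-0.0, -0.0, -1.0]]
ft_force: [0.8, 0.0, -3.4]
grip_width: 0.0638
gripper_force: 41.3
```

```bash
python3 - <<'E'
from h import *
d=get_image("scene");cv2.imwrite("pics/s1.png",cv2.cvtColor(d["pixels"],cv2.COLOR_RGB2BGR)[100:300,100:400])
print(observe()["position"])
E
```

```text
[0.45033626 0.0866982  0.12737973]
```

View pics/s1.png

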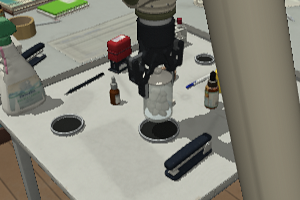

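The crop shows the jar upright in the gripper, over the largest tray at crop (158,130). Lowering it now.

Scaled: 0.015 m is 0.3, 0.001 m is 0.02.

Emit:
tcp_steps:
  segments:
    - [[0.02,0.02,0.3,0,0.06],[0,0,0.3,0,0.06],[0,0,0.2,0,0.06],[0,0,0.1,0,0.06],[0,0,0.04,0,0.06],[0,0,0,0,0.06],[0,0,0,0,0.06]]

```text
time_s: 5.55
position: [0.4517, 0.0856, 0.0817]
tool_rot: [[1.0, 0.001, 0.001], [0.001, -1.0, 0.001], [0.001, -0.001, -1.0]]
ft_force: [-4.8, 4.3, 12.2]
grip_width: 0.0641
gripper_force: 42.8
```

Scaled: -0.04 m is -0.8, -0.035 m is -0.7.

Emit:
tcp_steps:
  segments:
    - [[0,0,0,0,0.07],[0,0,0,0,0.085],[0,0,0,0,0.085],[0,0,0,0,0.085],[0,0,0,0,0.085],[0,0,-0.4,0,0.085],[0,0,-0.7,0,0.085],[0,0,-0.8,0,0.085],[0,0,-0.8,0,0.085],[0,0,0,0,0.085]]

```text
time_s: 6.55
position: [0.4535, 0.0848, 0.2198]
tool_rot: [[1.0, 0.0, 0.009], [0.0, -1.0, -0.001], [0.009, 0.001, -1.0]]
ft_force: [-0.1, -0.3, -0.6]
grip_width: 0.0848
gripper_force: 0.0
```

Scaled: 0.035 m is 0.7, 0.029 m is 0.58.

Emit:
tcp_steps:
  segments:
    - [[0.55,0.58,0,0,0.085],[0.55,0.58,0,0,0.085],[0.55,0.58,0,0,0.085],[0.55,0.58,0,0,0.085],[0.55,0.58,0,0,0.085],[0.55,0.58,0,0,0.085],[0,0,0.7,0,0.085],[0,0,0.7,0,0.085],[0,0,0.7,0,0.085],[0,0,0,0,0.085]]

```text
time_s: 7.55
position: [0.6143, -0.0885, 0.105]
tool_rot: [[1.0, -0.0, -0.01], [-0.0, -1.0, 0.003], [-0.01, -0.003, -1.0]]
ft_force: [-0.8, -0.3, 0.2]
grip_width: 0.0849
gripper_force: 0.0
```

```bash
python3 - <<'E'
from h import *
d,P=cloud("top")
print(observe()["position"])
w=P[210:250,195:240].reshape(-1,3);t=w[w[:,2]>.115];print("jar",t.mean(0),len(t))
cv2.imwrite("pics/t1.png",cv2.cvtColor(d["pixels"],cv2.COLOR_RGB2BGR))
E
```

```text
[ 0.61571244 -0.08889049  0.10824606]
jar [0.43982271 0.04537951 0.37839481] 218
```

View pics/t1.png

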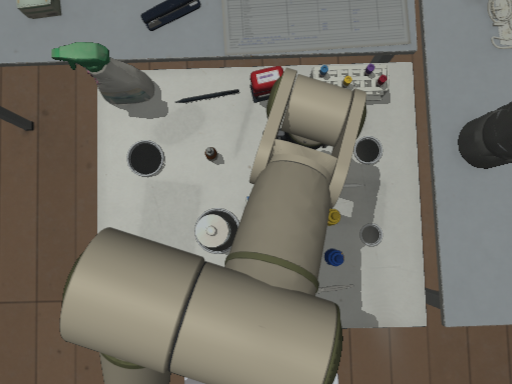

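The jar stands upright in the largest tray at (216,231). The arm hides the roll, so I'm descending to it.

Scaled: 0.03 m is 0.6, 0.012 m is 0.24.

Emit:
tcp_steps:
  segments:
    - [[0,0,0.6,0,0.085],[0,0,0.6,0,0.085],[0,0,0.24,0,0.085],[0,0,0,0,0.085],[0,0,0,0,0.085]]

```text
time_s: 8.1
position: [0.6176, -0.0894, 0.0402]
tool_rot: [[1.0, -0.0, 0.003], [0.0, -1.0, -0.001], [0.003, 0.001, -1.0]]
ft_force: [-0.6, 0.4, 0.8]
grip_width: 0.0847
gripper_force: 0.0
```

Scaled: 0.009 m is 0.18.

Emit:
tcp_steps:
  segments:
    - [[0,0,0.18,0,0.085],[0,0,0,0,0.085],[0,0,0,0,0.045],[0,0,0,0,0.045],[0,0,0,0,0.045],[0,0,0,0,0.045],[0,0,0,0,0.045],[0,0,0,0,0.045]]
  grip_n: 30

```text
time_s: 8.9
position: [0.6169, -0.0892, 0.03]
tool_rot: [[1.0, -0.0, 0.001], [-0.0, -1.0, -0.0], [0.001, 0.0, -1.0]]
ft_force: [-1.7, 0.8, 4.9]
grip_width: 0.0512
gripper_force: 31.5
```

```bash
python3 - <<'E'
from h import *
d=get_image("scene");print(observe()["position"]);cv2.imwrite("pics/s2.png",cv2.resize(cv2.cvtColor(d["pixels"],cv2.COLOR_RGB2BGR)[100:230,180:360],None,fx=3,fy=3))
E
```

```text
[ 0.61688917 -0.08921204  0.02996556]
```

View pics/s2.png

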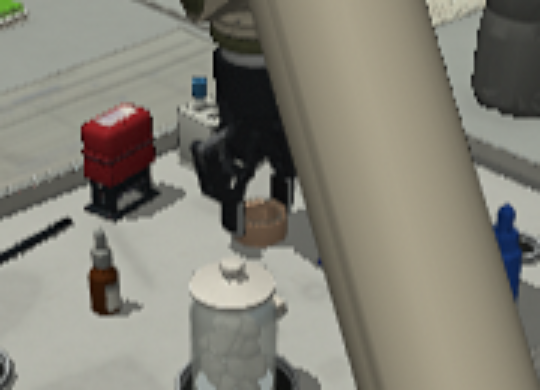

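```bash
python3 - <<'E'
from h import *
d,P=cloud("scene");g=d["pixels"].max(-1)
m=(abs(P[...,0]-.617)<.02)&(P[...,1]>-.062)&(P[...,1]<-.035)&(g<80)&(P[...,2]>.001)
z=P[m];print(m.sum(),np.percentile(z[:,2],[0,2,5,10,20,50]));print(z[z[:,2].argsort()[:8]])
E
```

```text
546 [0.01056956 0.02225449 0.02937947 0.04471579 0.06745374 0.13470597]
[[ 0.61573369 -0.05933574  0.01056956]
 [ 0.60754531 -0.05587025  0.0124355 ]
 [ 0.61053695 -0.05850585  0.01322467]
 [ 0.60775513 -0.05973236  0.01396269]
 [ 0.61341099 -0.05741627  0.01559749]
 [ 0.61159423 -0.05226446  0.01849815]
 [ 0.60730323 -0.05578525  0.01896756]
 [ 0.61827554 -0.05082469  0.01931834]]
```

Scaled: -0.04 m is -0.8, -0.035 m is -0.7.

Emit:
tcp_steps:
  segments:
    - [[0,0,-0.4,0,0.045],[0,0,-0.8,0,0.045],[0,0,-0.8,0,0.045],[0,0,-0.8,0,0.045],[0,-0.7,0,0,0.045],[0,-0.8,0,0,0.045],[0,-0.8,0,0,0.045],[0,-0.8,0,0,0.045],[0,-0.8,0,0,0.045],[0,-0.8,0,0,0.045]]

```text
time_s: 10.0
position: [0.6164, 0.1475, 0.1692]
tool_rot: [[1.0, -0.0, -0.0], [-0.0, -1.0, 0.0], [-0.0, -0.0, -1.0]]
ft_force: [0.9, -1.3, 0.2]
grip_width: 0.0509
gripper_force: 31.5
```

Emit:
tcp_steps:
  segments:
    - [[-0.06,-0.8,0,0,0.045],[-0.08,-0.6,0,0,0.045],[0,-0.4,0,0,0.045],[0,0,0.6,0,0.045],[0,0,0.6,0,0.045],[0,0,0.6,0,0.045],[0,0,0.4,0,0.045],[0,0,0,0,0.045],[0,0,0,0,0.045]]

```text
time_s: 10.9
position: [0.61, 0.2359, 0.0598]
tool_rot: [[1.0, -0.0, 0.0], [-0.0, -1.0, 0.0], [0.0, -0.0, -1.0]]
ft_force: [0.4, 0.2, -1.0]
grip_width: 0.0513
gripper_force: 31.5
```

Scaled: 0.015 m is 0.3, 0.008 m is 0.16.

Emit:
tcp_steps:
  segments:
    - [[0,0,0.3,0,0.045],[0,0,0.16,0,0.045],[0,0,0.06,0,0.045],[0,0,0,0,0.045],[0,0,0,0,0.045]]

```text
time_s: 11.4
position: [0.61, 0.2359, 0.0341]
tool_rot: [[1.0, -0.0, 0.001], [-0.0, -1.0, 0.0], [0.001, -0.0, -1.0]]
ft_force: [-0.8, -0.4, 0.3]
grip_width: 0.0516
gripper_force: 31.5
```

Scaled: -0.045 m is -0.9, -0.04 m is -0.8.

Emit:
tcp_steps:
  segments:
    - [[0,0,0,0,0.065],[0,0,0,0,0.065],[0,0,0,0,0.065],[0,0,0,0,0.065],[0,0,-0.4,0,0.065],[0,0,-0.8,0,0.065],[0,0,-0.9,0,0.065],[0,0,-0.9,0,0.065],[0,0,-0.9,0,0.065],[0,0,0,0,0.065]]

```text
time_s: 12.4
position: [0.6114, 0.2363, 0.2356]
tool_rot: [[1.0, 0.0, 0.012], [0.0, -1.0, 0.002], [0.012, -0.002, -1.0]]
ft_force: [-1.1, -0.3, 0.6]
grip_width: 0.065
gripper_force: 0.0
```

Emit:
tcp_steps:
  segments:
    - [[-0.49,0.9,0,0,0.065],[-0.49,0.9,0,0,0.065],[-0.49,0.9,0,0,0.065],[-0.49,0.9,0,0,0.065],[-0.49,0.9,0,0,0.065],[-0.49,0.9,0,0,0.065],[-0.49,0.9,0,0,0.065],[0,0,0,0,0.065],[0,0,0,0,0.065]]

```text
time_s: 13.3
position: [0.442, -0.0722, 0.2283]
tool_rot: [[1.0, -0.003, 0.0], [-0.003, -1.0, 0.0], [0.0, -0.0, -1.0]]
ft_force: [0.3, 0.5, 0.3]
grip_width: 0.065
gripper_force: 0.0
```

```bash
python3 - <<'E'
from h import *
d=get_image("scene");print(observe()["position"]);a=cv2.cvtColor(d["pixels"],cv2.COLOR_RGB2BGR)
cv2.imwrite("pics/s3.png",cv2.resize(a[120:290,100:340],None,fx=3,fy=3))
E
```

```text
[ 0.44242795 -0.0713492   0.22827292]
```

View pics/s3.png

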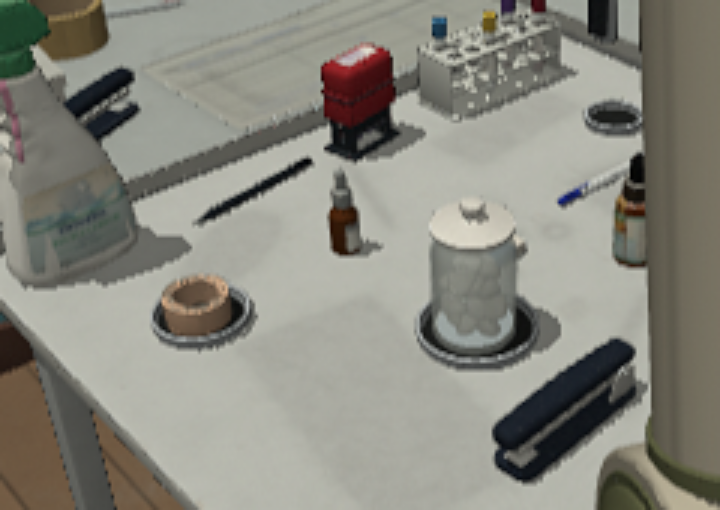

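The roll sits flat in the third tray at crop (200,310) and the jar is upright at (473,290). Next is the iodine bottle.

Scaled: 0.035 m is 0.7, 0.0083 m is 0.166.

Emit:
tcp_steps:
  segments:
    - [[-0.074,0.166,0,0,0.065],[0,0,0.7,0,0.065],[0,0,0.7,0,0.065],[0,0,0.7,0,0.065],[0,0,0.6,0,0.065],[0,0,0.4,0,0.065],[0,0,0.32,0,0.065],[0,0,0,0,0.065],[0,0,0,0,0.065]]

```text
time_s: 14.25
position: [0.439, -0.0794, 0.0575]
tool_rot: [[1.0, 0.001, -0.0], [0.001, -1.0, 0.0], [-0.0, -0.0, -1.0]]
ft_force: [-0.5, 0.5, 0.2]
grip_width: 0.0653
gripper_force: 0.0
```

Emit:
tcp_steps:
  segments:
    - [[0,0,0,0,0.045],[0,0,0,0,0.03],[0,0,0,0,0.028],[0,0,0,0,0.028],[0,0,0,0,0.028],[0,0,0,0,0.028],[0,0,0,0,0.028]]
  grip_n: 30

```text
time_s: 14.95
position: [0.4391, -0.08, 0.0581]
tool_rot: [[1.0, -0.0, 0.002], [-0.0, -1.0, -0.001], [0.002, 0.001, -1.0]]
ft_force: [-0.9, 0.3, 7.3]
grip_width: 0.0313
gripper_force: 29.8
```

Scaled: 0.04 m is 0.8, -0.035 m is -0.7.

Emit:
tcp_steps:
  segments:
    - [[0,0,-0.4,0,0.028],[0,0,-0.7,0,0.028],[0,0,-0.7,0,0.028],[0.6,0,0,0,0.028],[0.7,0,0,0,0.028],[0.8,0,0,0,0.028],[0.8,0.4,0,0,0.028],[0.6,0.7,0,0,0.028],[0,0.8,0,0,0.028],[0,0.8,0,0,0.028]]

```text
time_s: 15.95
position: [0.614, -0.2159, 0.1468]
tool_rot: [[1.0, 0.001, -0.001], [0.001, -1.0, 0.0], [-0.001, -0.0, -1.0]]
ft_force: [-0.0, 0.9, -1.6]
grip_width: 0.0311
gripper_force: 30.3
```

Emit:
tcp_steps:
  segments:
    - [[0,0.472,0,0,0.028],[0,0,0,0,0.028],[0,0,0,0,0.028]]

```text
time_s: 16.25
position: [0.6133, -0.2384, 0.1471]
tool_rot: [[1.0, -0.001, -0.001], [-0.001, -1.0, 0.001], [-0.001, -0.001, -1.0]]
ft_force: [0.4, 1.0, -0.9]
grip_width: 0.031
gripper_force: 30.3
```

```bash
python3 - <<'E'
from h import *
d=get_image("scene");print(observe()["position"]);a=cv2.cvtColor(d["pixels"],cv2.COLOR_RGB2BGR)
cv2.imwrite("pics/s4.png",cv2.resize(a[80:230,220:420],None,fx=3,fy=3))
E
```

```text
[ 0.61344628 -0.23768312  0.14723479]
```

View pics/s4.png

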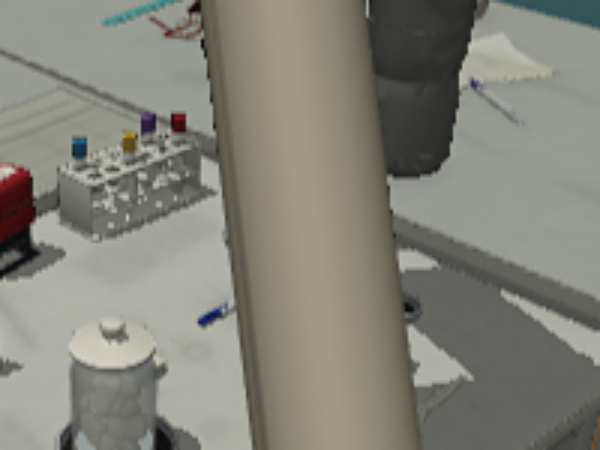

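The arm hides the bottle. I'm lowering by position and force.

Emit:
tcp_steps:
  segments:
    - [[0,0.01,0.5,0,0.028],[0,0,0.5,0,0.028],[0,0,0.36,0,0.028],[0,0,0.2,0,0.028],[0,0,0.08,0,0.028],[0,0,0.06,0,0.028],[0,0,0,0,0.028],[0,0,0,0,0.028]]

```text
time_s: 17.1
position: [0.6139, -0.239, 0.0631]
tool_rot: [[1.0, 0.0, 0.001], [0.0, -1.0, -0.001], [0.001, 0.001, -1.0]]
ft_force: [0.4, 0.1, -1.2]
grip_width: 0.031
gripper_force: 30.3
```

Scaled: 0.001 m is 0.02.

Emit:
tcp_steps:
  segments:
    - [[0,0,0.02,0,0.028],[0,0,0.02,0,0.028],[0,0,0,0,0.028],[0,0,0,0,0.028]]

```text
time_s: 17.5
position: [0.6139, -0.2391, 0.0612]
tool_rot: [[1.0, -0.0, 0.001], [-0.0, -1.0, -0.001], [0.001, 0.001, -1.0]]
ft_force: [-1.2, 0.6, 5.6]
grip_width: 0.0312
gripper_force: 30.9
```

Scaled: -0.04 m is -0.8, -0.02 m is -0.4.

Emit:
tcp_steps:
  segments:
    - [[0,0,0,0,0.04],[0,0,0,0,0.06],[0,0,0,0,0.06],[0,0,0,0,0.06],[0,0,-0.4,0,0.06],[0,0,-0.8,0,0.06],[0,0,-0.8,0,0.06],[0,0,-0.8,0,0.06],[0,0,0,0,0.06]]

```text
time_s: 18.4
position: [0.6152, -0.2398, 0.2066]
tool_rot: [[1.0, 0.0, 0.009], [0.0, -1.0, -0.006], [0.009, 0.006, -1.0]]
ft_force: [0.9, -0.2, 0.5]
grip_width: 0.0599
gripper_force: 0.0
```

Emit:
tcp_steps:
  segments:
    - [[0,-0.8,0,0,0.06],[0,-0.9,0,0,0.06],[0,-0.9,0,0,0.06],[0,-0.9,0,0,0.06],[0,-0.9,0,0,0.06],[0,-0.9,0,0,0.06],[0,-0.9,0,0,0.06],[-0.05,-0.42,0,0,0.06],[0,0,0,0,0.06],[0,0,0,0,0.06]]

```text
time_s: 19.4
position: [0.611, 0.0919, 0.1998]
tool_rot: [[1.0, 0.001, -0.001], [0.001, -1.0, -0.0], [-0.001, 0.0, -1.0]]
ft_force: [-1.3, -0.6, -0.0]
grip_width: 0.0598
gripper_force: 0.0
```

```bash
python3 - <<'E'
from h import *
d=get_image("scene");print(observe()["position"]);a=cv2.cvtColor(d["pixels"],cv2.COLOR_RGB2BGR)
cv2.imwrite("pics/s5.png",cv2.resize(a[100:270,160:400],None,fx=3,fy=3))
E
```

```text
[0.61118626 0.0912052  0.19991038]
```

View pics/s5.png

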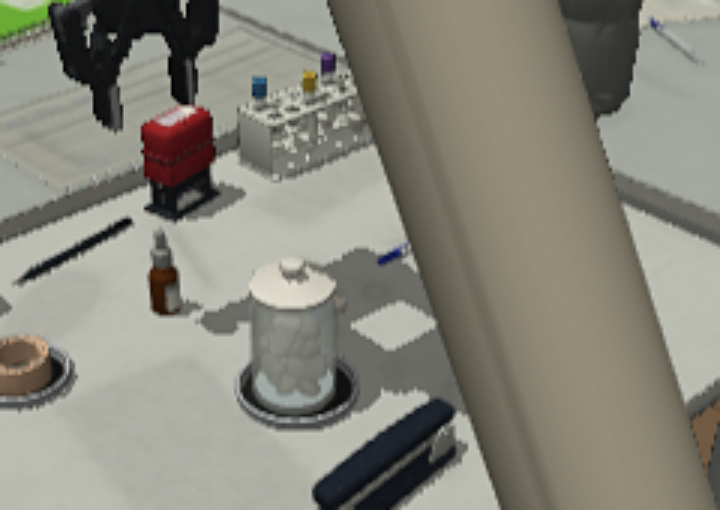

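The dropper bottle stands at crop (165,285) with the gripper straight above it. The iodine tray is still hidden, so I'll check it later.

Scaled: 0.035 m is 0.7, 0.03 m is 0.6.

Emit:
tcp_steps:
  segments:
    - [[0,0,0.7,0,0.06],[0,0,0.7,0,0.06],[0,0,0.6,0,0.06],[0,0,0.6,0,0.06],[0,0,0.4,0,0.06],[0,0,0.28,0,0.06],[0,0,0,0,0.06],[0,0,0,0,0.06]]

```text
time_s: 20.25
position: [0.6117, 0.0914, 0.037]
tool_rot: [[1.0, -0.001, 0.001], [-0.001, -1.0, -0.0], [0.001, 0.0, -1.0]]
ft_force: [0.3, 0.1, 1.8]
grip_width: 0.0599
gripper_force: 0.0
```

Emit:
tcp_steps:
  segments:
    - [[0,0,0,0,0.04],[0,0,0,0,0.025],[0,0,0,0,0.02],[0,0,0,0,0.02],[0,0,0,0,0.02],[0,0,0,0,0.02],[0,0,0,0,0.02]]
  grip_n: 25

```text
time_s: 20.95
position: [0.6116, 0.092, 0.0373]
tool_rot: [[1.0, 0.0, 0.002], [0.0, -1.0, -0.0], [0.002, 0.0, -1.0]]
ft_force: [-1.1, -0.6, 5.6]
grip_width: 0.0241
gripper_force: 24.4
```

```bash
python3 - <<'E'
from h import *
d,P=cloud("top");print(observe()["position"]);a=cv2.cvtColor(d["pixels"],cv2.COLOR_RGB2BGR)
cv2.imwrite("pics/t2.png",a)
E
```

```text
[0.61155953 0.09201803 0.03730122]
```

View pics/t2.png

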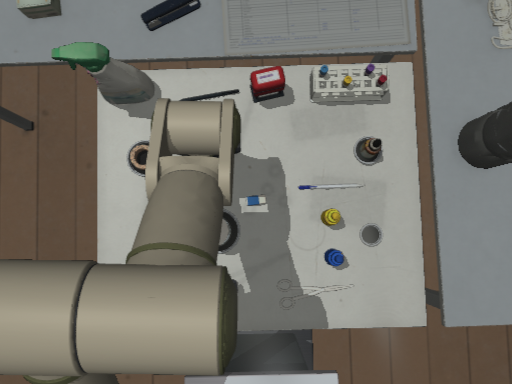

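The iodine bottle stands in the second tray at (370,149), and the eraser (257,200) and pen (330,186) haven't moved. Carrying the dropper bottle now.

Scaled: 0.041 m is 0.82, -0.04 m is -0.8.

Emit:
tcp_steps:
  segments:
    - [[0,0,-0.4,0,0.02],[0,0,-0.8,0,0.02],[0,0,-0.8,0,0.02],[0,0,-0.7,0,0.02],[-0.3,0.56,0,0,0.02],[-0.4,0.74,0,0,0.02],[-0.44,0.82,0,0,0.02],[-0.44,0.82,0,0,0.02],[-0.44,0.82,0,0,0.02],[-0.44,0.82,0,0,0.02]]

```text
time_s: 22.0
position: [0.487, -0.1382, 0.1714]
tool_rot: [[1.0, 0.0, 0.0], [0.0, -1.0, -0.0], [0.0, 0.0, -1.0]]
ft_force: [-0.2, -0.7, 0.2]
grip_width: 0.0245
gripper_force: 24.6
```

Emit:
tcp_steps:
  segments:
    - [[-0.4,0.74,0,0,0.02],[-0.4,0.74,0,0,0.02],[-0.28,0.53,0,0,0.02],[0,0,0,0,0.02],[0,0,0,0,0.02]]

```text
time_s: 22.5
position: [0.4339, -0.2375, 0.1713]
tool_rot: [[1.0, -0.001, 0.0], [-0.001, -1.0, 0.0], [0.0, -0.0, -1.0]]
ft_force: [-0.2, -0.5, -1.1]
grip_width: 0.0243
gripper_force: 24.7
```

```bash
python3 - <<'E'
from h import *
d,P=cloud("top");print(observe()["position"])
w=P[130:170,345:395].reshape(-1,3);t=w[(w[:,2]>.094)&(w[:,2]<.12)];print("iodine top",t.mean(0),t[:,2].max(),len(t))
E
```

```text
[ 0.43421964 -0.23691596  0.17131244]
iodine top [ 0.61287353 -0.23626741  0.10099062] 0.10687929086307038 43
```

Target TCP z is about 0.040, so it needs to go down 0.131.

Scaled: 0.035 m is 0.7, 0.03 m is 0.6.

Emit:
tcp_steps:
  segments:
    - [[0,0,0.7,0,0.02],[0,0,0.7,0,0.02],[0,0,0.6,0,0.02],[0,0,0.3,0,0.02],[0,0,0.16,0,0.02],[0,0,0.1,0,0.02],[0,0,0.04,0,0.02],[0,0,0,0,0.02],[0,0,0,0,0.02]]

```text
time_s: 23.45
position: [0.4344, -0.2375, 0.0419]
tool_rot: [[1.0, 0.0, 0.001], [0.0, -1.0, -0.001], [0.001, 0.001, -1.0]]
ft_force: [0.6, -0.8, 0.1]
grip_width: 0.0242
gripper_force: 24.7
```

Scaled: 0.001 m is 0.02.

Emit:
tcp_steps:
  segments:
    - [[0,0,0.02,0,0.02],[0,0,0.02,0,0.02],[0,0,0,0,0.02],[0,0,0,0,0.02]]

```text
time_s: 23.85
position: [0.4343, -0.2376, 0.0403]
tool_rot: [[1.0, -0.0, 0.001], [-0.0, -1.0, -0.001], [0.001, 0.001, -1.0]]
ft_force: [-1.2, 2.4, 9.1]
grip_width: 0.0243
gripper_force: 25.6
```

Scaled: -0.045 m is -0.9, -0.04 m is -0.8.

Emit:
tcp_steps:
  segments:
    - [[0,0,0,0,0.035],[0,0,0,0,0.05],[0,0,0,0,0.05],[0,0,0,0,0.05],[0,0,-0.4,0,0.05],[0,0,-0.8,0,0.05],[0,0,-0.9,0,0.05],[0,0,-0.9,0,0.05],[0,0,-0.8,0,0.05],[0,0,0,0,0.05]]

```text
time_s: 24.85
position: [0.4354, -0.2385, 0.2343]
tool_rot: [[1.0, 0.0, 0.007], [0.0, -1.0, -0.007], [0.007, 0.007, -1.0]]
ft_force: [-0.3, -0.6, -0.2]
grip_width: 0.0498
gripper_force: 0.0
```

Emit:
tcp_steps:
  segments:
    - [[-0.6,0.7,0,0,0.05],[-0.6,0.7,0,0,0.05],[-0.6,0.7,0,0,0.05],[-0.6,0.7,0,0,0.05],[-0.6,0.7,0,0,0.05],[-0.6,0.7,0,0,0.05],[-0.6,0.7,0,0,0.05],[-0.6,0.7,0,0,0.05],[0,0,0,0,0.05],[0,0,0,0,0.05]]

```text
time_s: 25.85
position: [0.1935, -0.5174, 0.228]
tool_rot: [[1.0, -0.002, -0.0], [-0.002, -1.0, 0.002], [-0.0, -0.002, -1.0]]
ft_force: [0.2, -0.1, -0.8]
grip_width: 0.05
gripper_force: 0.0
```

```bash
python3 - <<'E'
from h import *
print(observe()["position"])
for n in("scene","top"):
    a=cv2.cvtColor(get_image(n)["pixels"],cv2.COLOR_RGB2BGR)
    a=a[100:300,90:390] if n=="scene" else a[60:335,90:430]
    cv2.imwrite(f"pics/{n}9.png",cv2.resize(a,None,fx=2,fy=2))
E
```

```text
[ 0.19347066 -0.5174217   0.22803113]
```

View pics/scene9.png

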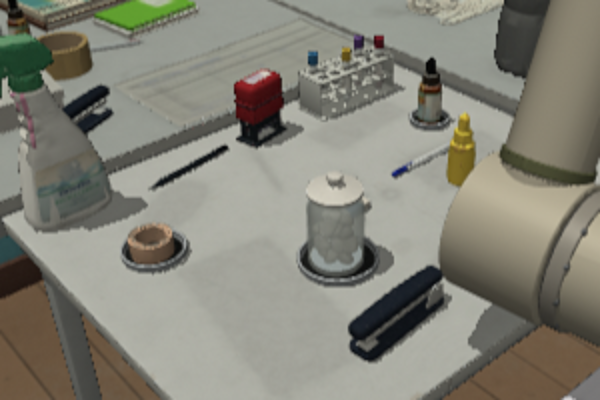

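View pics/top9.png

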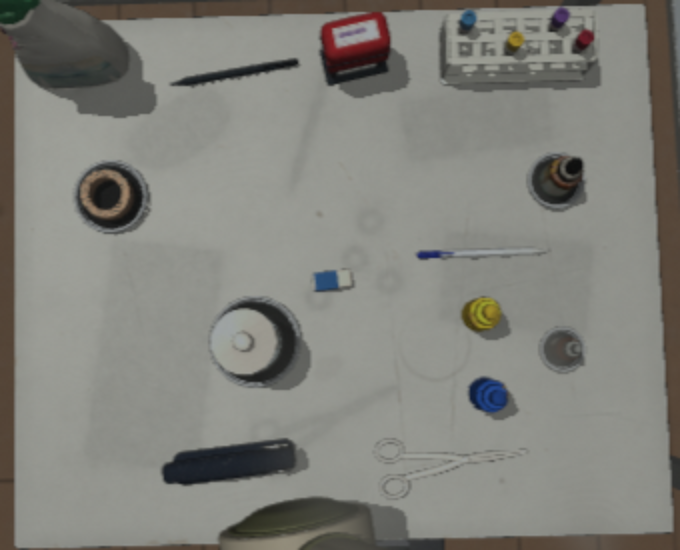

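The scene crop shows the jar, roll and iodine bottle all upright and inside their rims. The smallest tray, at (562,349) in the top crop, isn't clear, so I'm zooming in there.

```bash
python3 - <<'E'
from h import *
np.set_printoptions(precision=3,suppress=True,linewidth=200)
d,P=cloud("top");a=cv2.cvtColor(d["pixels"],cv2.COLOR_RGB2BGR)
cv2.imwrite("pics/z.png",np.hstack([cv2.resize(a[y-25:y+25,x-25:x+25],(400,400),interpolation=cv2.INTER_NEAREST) for x,y in((371,235),(368,151))]))
print((P[222:250:2,358:390:2,2]*1000).round())
w=P[220:250,356:392].reshape(-1,3);t=w[w[:,2]>.074];print(t.mean(0),len(t))
E
```

```text
[[ 2. -1. -1.  0. -1.  2.  0.  2.  0.  1.  1. -3. -0. -0.  1.  2.]
 [ 1.  2. -1. -1. 11.  9. 10. 12. 11. -0. -2.  3. nan  2. -2. -3.]
 [-1.  0.  6.  9. -1.  2. -1.  3.  2.  8.  9. -1. -3. -0.  0. -5.]
 [nan  0. 11.  1.  0.  2. 22. 39. 40.  1.  7.  0. -3. -1. -0.  0.]
 [-3. 12.  1.  2. 16. 34. 44. 47. 53. 66.  1. 10.  1. -0.  3. -2.]
 [-1. 11.  4.  8. 27. 42. 45. 56. 63. 73. 80. 10. -3.  3. -1. -2.]
 [ 0. 13.  4. 11. 31. 42. 45. 63. 65. 79. 81. 77.  3. -1.  0. -0.]
 [ 5.  8.  4.  5. 26. 43. 45. 58. 63. 72. 80.  6. -2. -1. -1. -4.]
 [-0.  8.  1.  4. 15. 32. 43. 49. 50. 64. 41. 10. -0. -5. -3.  4.]
 [-1. -0. 11.  4.  3.  8. 22. 38. 41.  5.  6. 14. -2.  0.  1. -3.]
 [ 2. -1. -3.  9.  2.  2.  0.  2.  3.  8. 10. -2.  0.  2.  0. -2.]
 [-0. -3. -3. -1.  8. 11. 10. 11. 10. 10. nan  1.  1. -1. -3.  1.]
 [-2. -5.  2. -3. -2.  0. -1. -1.  0. -2. -1.  0.  0. -1. -0.  2.]
 [ 3.  0.  2. -3. -0.  0. -1.  1.  1. -3. -0.  0. -1. -4.  1. -0.]]
[ 0.435 -0.235  0.08 ] 20
```

View pics/z.png

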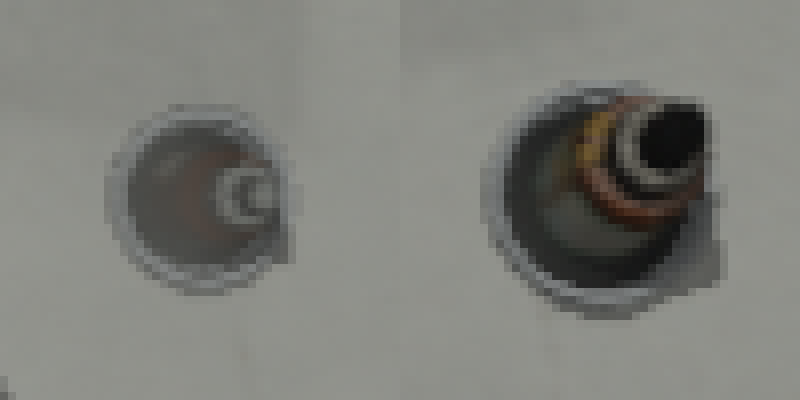

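The zoom shows the dropper bottle standing in the smallest tray, its teat at (250,195) with depth putting its top at 81 mm and centre within about 2 mm. The iodine bottle is inside its rim at (620,190). Handing in.

```bash
python3 -c "from rig import *; print(close_job())"
```

```text
the job is handed in; nothing more can be done
None
```

I handed the job in at about 26 s: the last pictures show the cotton jar, plaster roll, iodine bottle and dropper bottle each upright or flat in its own tray, with the eraser and pen where they lay.

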